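# Prime carrier beads and air the culture dishes

## Robot

A 6-joint arm with a two-finger parallel gripper is mounted at the origin on a cart in front of the work surface, level with it; the furniture and walls round the work are solid. World frame = base frame: x ahead of the robot, y to its left, z up, the work surface at z = 0. Lengths are in m, angles in degrees, forces in N, time in s.
With the tool pointing down it reaches from about 0.325 to 0.775 m from the base axis. Payload 5.5 kg.
Tool frame: the origin (TCP) lies at the centre of the arm's flange, where the gripper is bolted on; the fingertips stand 182 mm ahead of it and the grasp point (between the pads) lies 163 mm ahead of it; z points along the fingers, y is the direction in which the jaws open and shut (so a half turn about z gives the same grasp; the last joint's range is limited). The gripper opens to 88 mm and grips with 3 to 60 N. Pads are 20 mm wide; open, the fingers measure 115 mm over their backs; the gripper's body (75 mm by 178 mm) begins 61 mm behind the grasp point.
Start: joints at [73.012, 5.22, 70.514, -0, 104.267, -3.249], TCP at [0.143, 0.583, 0.405] pointing down, gripper open.
Joint ranges: [-164.24, 164.24], [-49.07, 125.15], [9.68, 141.18], [-86.29, 266.29], [3.28, 154.24], [-151.56, 151.56]. Speed limits (degrees/s): [147.25, 147.25, 172.46, 180, 180, 180].

## Interface

Orientations are given as [roll, pitch, yaw] about the fixed x, y, z axes, in that order (R = Rz(yaw) Ry(pitch) Rx(roll)).
In Python, from station import r gives the robot as it stands. The module is installed in compiled form; this text tells all that it offers. Calls block until the motion is done:
- r.reach(position, orientation): joint-space move of the TCP to a pose.
- r.servo_line(position, rotation=None, speed=0.15): straight line of the TCP; rotation=None keeps the orientation; speed is the mean speed in m/s.
- r.move_joints(angles): joint-space move.
- r.let_go() and r.grab(squeeze=None): open the fingers fully, or close them until they stop; squeeze is the grip in N (None keeps the last).
- r.wait(seconds).
- r.inverse_kinematics(position, orientation): joint angles nearest the present ones, or None.
- r.sense(): the state.
- r.snapshot(name): name is "side" or "top" or "wrist"; returns a dict with "frame" (384x512x3 uint8, red, green, blue), "fx", "fy", "cx", "cy" (pixels), "dist_coeffs" ([k1, k2, p1, p2, k3] as OpenCV has them; the pictures are not rectified), "R" (3x3) and "t" (3): a world point X has camera coordinates R X + t. Camera axes: x right, y down, z forward; pixel columns grow to the right and rows downward; lengths in m; the calibration is good to about 2 mm. A picture is of the moment at which its call begins. There is no depth.
A pose or a line that the arm cannot do raises r.IKError and nothing moves.
- r.hand_in(): hands the job in, once; it reports no verdict.
The state is a dict: "clock": time; "joints": joint angles; "joint_vel": joint speeds; "joint_torque": joint torques, N m; "tcp_pos": TCP position; "orientation": TCP orientation; "contact_force": force on the tool from outside, world axes, zero at the start; "torque": the same for the moment, N m; "opening": finger opening in m.
Only numpy, scipy, OpenCV 4.12 (cv2) and the standard library are available. Lean on these libraries where they do the work, as an engineer would, in place of code of your own. Each camera call takes 0.05 s, during which the arm holds its last target. There are 200 camera calls.

## Task

Get the fresh carrier beads ready: press the dispenser's plunger fully down to its stop for a dose into the beaker, stir the beads with the glass rod until every one of them has been shifted, keeping them all in the beaker, and stand the rod back in its block. While they soak, air the covered culture dishes one after another, the cleanest first so that nothing is carried over (green dot, then yellow, then red; a lid lying by itself on the bench is only a spare): raise the lid one edge first until it is just clear, keep it slanted like a roof over its standing dish for about five seconds so that the stale damp air gets out, and set it back flat and centred before going on to the next. Leave the timer and the small white bottle alone.

Things in the scene. Friction and masses are not known exactly. Their poses are not given: they have to be found in the camera images.
- plunger (a joint): plunger of the bottle-top dispenser: 0 up at rest, 0.020 m pressed down to its stop; a spring (2 N at the top, 8 N at the stop) brings it back up
- plunger_top (a point): centre of the top of the plunger's blue mushroom head, 33 mm across, about 211 mm above the bench when up; press it straight down. The bottle (amber, 72 mm across) and the dispenser are fixed to a white base 120 x 270 mm and 26 mm high that stands firm on the bench
- dosing_stand: that white base with the amber bottle, fixed; origin under the middle of the base; its y axis runs from the beaker (y = -0.064) to the bottle (y = +0.078); the thin spout passes over the beaker's rim on the bottle's side, 0.127 to 0.151 m above the bench, ending 0.040 m from the beaker's centre towards the bottle
- beaker: clear low beaker 98 mm across, 60 mm high, wall 3 mm (92 mm free inside), floor 4 mm thick; origin at the centre of its underside, z up; stands 26 mm above the bench on the base inside a low ring of four stops 5 mm high
- rod_hole (a point): bottom of the hole in the white rod block, on its axis, 8 mm above the bench; the block is fixed, 62 x 62 x 58 mm; the hole is upright, 13 mm across, 50 mm deep, its mouth flared by 16 mm all round and 16 mm down
- rod: stirring rod 185 mm long: glass 9 mm thick with a square blue grip sleeve 14 x 14 mm over its top 65 mm, its flats facing along the rod's x and y axes; origin at the centre of its lower tip, z along the rod towards the sleeve; it starts upright in the block, may lean up to 7 degrees; hold it firmly, across two flats of the sleeve, and ease off when beads jam against it, or it turns in the grip
- bead_0: white ceramic carrier bead, a ball 16 mm across, lying loose in the beaker; origin at its centre
- bead_1: white ceramic carrier bead, a ball 16 mm across, lying loose in the beaker; origin at its centre
- bead_2: white ceramic carrier bead, a ball 16 mm across, lying loose in the beaker; origin at its centre
- bead_3: white ceramic carrier bead, a ball 16 mm across, lying loose in the beaker; origin at its centre
- bead_4: white ceramic carrier bead, a ball 16 mm across, lying loose in the beaker; origin at its centre
- bead_5: white ceramic carrier bead, a ball 16 mm across, lying loose in the beaker; origin at its centre
- dish_green: clear round culture dish of the green (blank control, cream beads) set, 57 mm across, 22 mm high, its beads bedded in gel (fixed in it); loose, 100 g; origin at the centre of its underside, z up. One of the three dishes may be absent; its lid then lies alone on the bench as a spare
- lid_green: clear shallow lid of that dish with a green dot 20 mm across in the middle of its top: 66 mm across, 13 mm high, skirt 11 mm deep and 2 mm thick, 2.5 mm free play round the dish, about 30 g; origin at the centre of the skirt's lower edge, z up through the top; seated, this origin is 11 mm above the dish's origin and the lid's top 24 mm above the bench. It can be taken by its skirt across its width
- dish_yellow: clear round culture dish of the yellow (thin culture, straw-coloured beads) set, 57 mm across, 22 mm high, its beads bedded in gel (fixed in it); loose, 100 g; origin at the centre of its underside, z up. One of the three dishes may be absent; its lid then lies alone on the bench as a spare
- lid_yellow: clear shallow lid of that dish with a yellow dot 20 mm across in the middle of its top: 66 mm across, 13 mm high, skirt 11 mm deep and 2 mm thick, 2.5 mm free play round the dish, about 30 g; origin at the centre of the skirt's lower edge, z up through the top; seated, this origin is 11 mm above the dish's origin and the lid's top 24 mm above the bench. It can be taken by its skirt across its width
- dish_red: clear round culture dish of the red (dense culture, brick-red beads) set, 57 mm across, 22 mm high, its beads bedded in gel (fixed in it); loose, 100 g; origin at the centre of its underside, z up. One of the three dishes may be absent; its lid then lies alone on the bench as a spare
- lid_red: clear shallow lid of that dish with a red dot 20 mm across in the middle of its top: 66 mm across, 13 mm high, skirt 11 mm deep and 2 mm thick, 2.5 mm free play round the dish, about 30 g; origin at the centre of the skirt's lower edge, z up through the top; seated, this origin is 11 mm above the dish's origin and the lid's top 24 mm above the bench. It can be taken by its skirt across its width
- timer: white bench timer 65 x 70 x 18 mm, loose bystander; origin at the centre of its underside
- bottle_white: small white reagent bottle 42 mm across, 75 mm high, loose bystander; origin at the centre of its underside
Mind the look-alikes: they are no part of the job. Leave any orange look-alike of the lid_yellow alone.

How it is judged:
By the outcome, as a careful person would: the job done as asked, in the order asked, and still so for the second after the job is handed in, with the robot touching nothing.
Of dish_green, dish_yellow, dish_red only 2 to 3 are there at a start; the rules pass over those that are not, and their reading is None.
At some moment in a run one of dish_green, dish_yellow, dish_red may be knocked a few centimetres aside while the robot is not near it.
It also fails if it takes over 210 s, if anything falls off the work surface, if the arm or the gripper's body presses on something with over 40 N, if the wrist force passes 120 N, or if a joint passes its speed limit or range.

## Working session

There is one attempt and no reset: what is moved stays moved. The work goes in short steps, each a Python script; the robot and the scene stay as the last script left them, time stands still between calls to the robot, and variables do not carry over. Pictures are saved under pics/ and viewed, on a budget of 14 in all, crops included, one or two more only if the job needs it, and the job is handed in when it is done.

```bash
mkdir -p pics; cat > h.py <<'E'
import numpy as np, cv2
from station import r
def snap(n,f=None):
    s=r.snapshot(n)
    if f: cv2.imwrite('pics/'+f,s['frame'][:,:,::-1]); np.savez('pics/'+f+'.npz',**{k:np.array(s[k]) for k in s})
    return s
def K(s): return np.array([[s['fx'],0,s['cx']],[0,s['fy'],s['cy']],[0,0,1.]],float)
def px(s,uv,z):
    "pixel -> world at height z"
    p=cv2.undistortPoints(np.array([[uv]],float),K(s),np.array(s['dist_coeffs'],float))[0,0]
    R=np.array(s['R']);t=np.array(s['t']);c=-R.T@t;d=R.T@np.array([p[0],p[1],1])
    return c+d*(z-c[2])/d[2]
def proj(s,X):
    rv=cv2.Rodrigues(np.array(s['R'],float))[0]
    return cv2.projectPoints(np.atleast_2d(np.array(X,float)),rv,np.array(s['t'],float),K(s),np.array(s['dist_coeffs'],float))[0][:,0]
def load(f): return dict(np.load('pics/'+f+'.npz'))
E
python3 - <<'E'
from h import *
for n in('top','side'):
    s=snap(n,n+'0.png'); print(n,s['fx'],-np.array(s['R']).T@s['t'],np.array(s['R']).round(2).tolist())
a=load('top0.png')['frame'];b=load('side0.png')['frame']
cv2.imwrite('pics/t0.png',cv2.resize(a,(800,600),interpolation=2)[:,:,::-1])
cv2.imwrite('pics/s0.png',cv2.resize(b,(800,600),interpolation=2)[:,:,::-1])
print(r.sense())
E
```

```text
top 389.9052202414598 [ 0.37560637 -0.02550365  1.51662672] [[0.0, -1.0, -0.02], [-0.99, -0.0, -0.11], [0.11, 0.02, -0.99]]
side 382.7113728044758 [ 0.53832829 -0.9633952   0.54691828] [[1.0, 0.01, 0.02], [0.02, -0.38, -0.92], [-0.0, 0.92, -0.38]]
{'clock': 0.1, 'joints': array([ 7.30133692e+01,  5.25935511e+00,  7.05743057e+01, -4.07343022e-05,
        1.04268491e+02, -3.24803190e+00]), 'joint_vel': array([ 0.03551933, -0.04015709, -0.15561703,  0.02512176,  0.06966467,
       -0.06678983]), 'joint_torque': array([ 2.65191542e-03, -4.47857630e+01, -4.07571495e+01,  7.01190694e-02,
        2.83342274e-02, -1.38905639e-04]), 'tcp_pos': array([0.14250567, 0.58288309, 0.40362047]), 'orientation': array([-1.79898010e+02, -5.74834034e-03,  1.66261386e+02]), 'contact_force': array([-0.12089032, -0.25133277,  1.2329357 ]), 'torque': array([-0.0028628 , -0.03920564, -0.01124345]), 'opening': 0.08786551544891504}
```

View pics/t0.png

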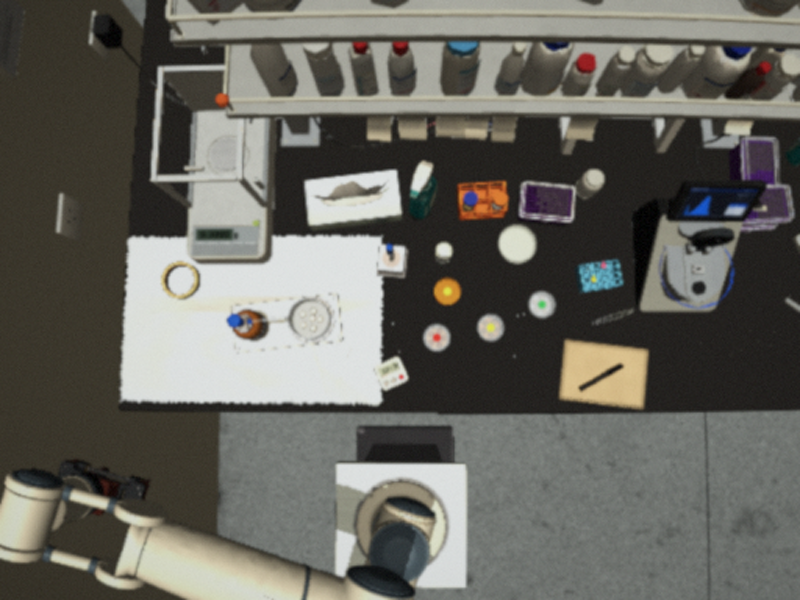

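View pics/s0.png

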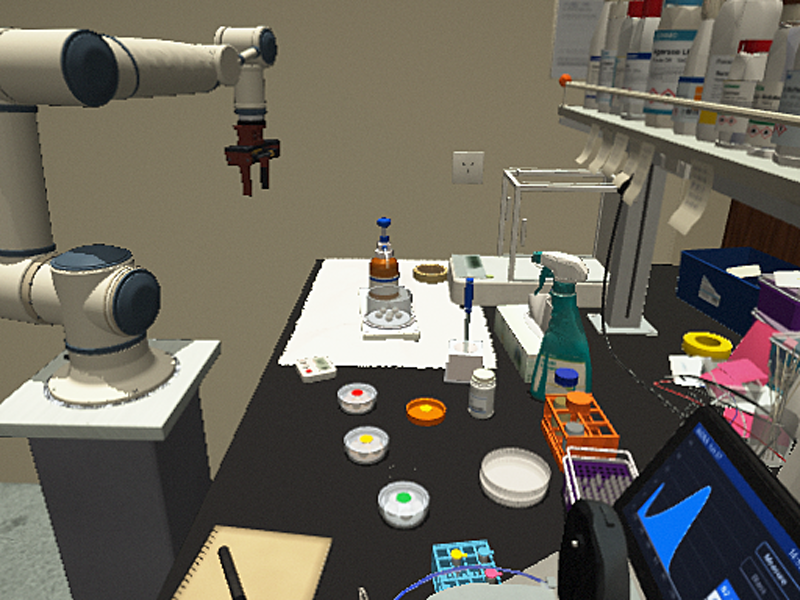

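The top view shows the dish lids at green (542,304), yellow (490,328) and red (437,338). The orange look-alike is at (447,291), the rod block at (391,258), the beaker at (311,320) and the plunger head at about (235,320). The side view shows all three lids raised on dishes.

```bash
python3 - <<'E'
from h import *
t=load('top0.png');s=load('side0.png')
k=.64
for n,a,b,z in [('green',(542,304),(404,497),.024),('yellow',(490,327.5),(367,439),.024),('red',(437,337.5),(357.5,393),.024),('orange',(447,291),(427,408),.024),
 ('plung',(235,320.5),(384,219),.211),('beaker_rim',(311,320),(389,296),.086),('rodtop',(391,250),(468.5,279),.19),('block',(392,262),(464,352),.058),('timer',(390,373),(314,367),.018),('wbottle',(444,252),(483,376),.075)]:
    print(n,px(t,np.array(a)*k,z).round(4),px(s,np.array(b)*k,z).round(4))
f=t['frame'];c=f[140:270,130:300];cv2.imwrite('pics/c1.png',cv2.resize(c,(784,600),interpolation=cv2.INTER_CUBIC)[:,:,::-1])
c=s['frame'][130:350,170:350];cv2.imwrite('pics/c2.png',cv2.resize(c,(490,600),interpolation=cv2.INTER_CUBIC)[:,:,::-1])
E
```

```text
green [ 0.54   -0.3487  0.024 ] [ 0.5388 -0.3465  0.024 ]
yellow [ 0.4818 -0.2195  0.024 ] [ 0.4826 -0.2211  0.024 ]
red [ 0.457  -0.0894  0.024 ] [ 0.4577 -0.0902  0.024 ]
orange [ 0.5719 -0.1144  0.024 ] [ 0.5737 -0.1331  0.024 ]
plung [0.482  0.3566 0.211 ] [0.4835 0.3535 0.211 ]
beaker_rim [0.494  0.2109 0.086 ] [0.5006 0.199  0.086 ]
rodtop [0.6414 0.019  0.19  ] [0.6456 0.0241 0.19  ]
block [0.6382 0.0208 0.058 ] [0.6428 0.0019 0.058 ]
timer [0.3701 0.0255 0.018 ] [0.3691 0.0093 0.018 ]
wbottle [ 0.6597 -0.1046  0.075 ] [ 0.6629 -0.1159  0.075 ]
```

View pics/c1.png

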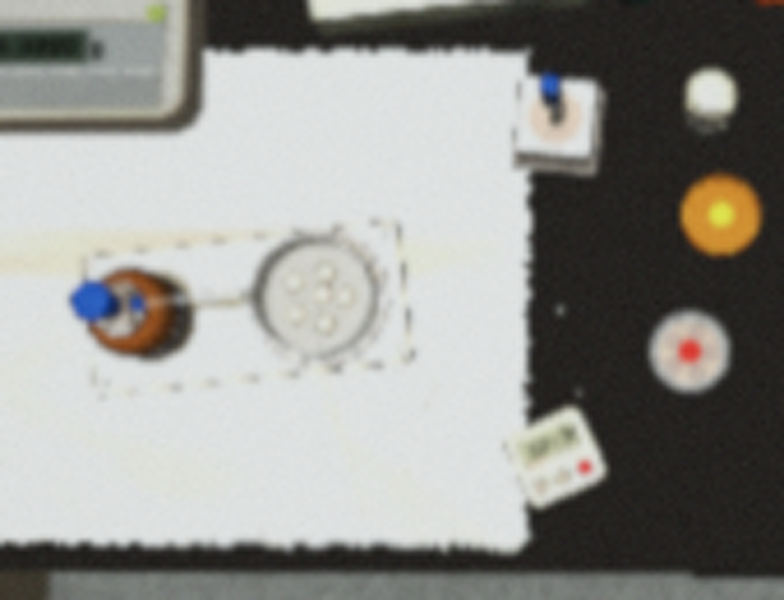

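View pics/c2.png

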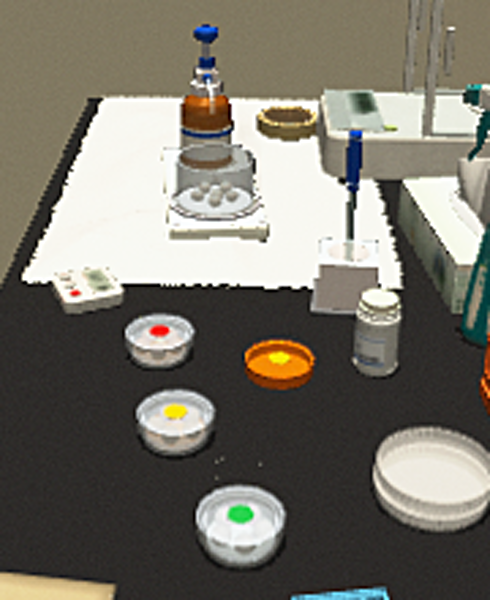

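All three dishes are present, with beads visible under each lid. Next I'll take closer wrist views of the stand and the rod block.

```bash
python3 - <<'E'
from h import *
t=load('top0.png')
for c in [(85,258),(395,222),(410,358),(97,395)]: print(px(t,np.array(c)/4.613+[130,140],.026).round(4))
r.reach([.46,.27,.52],[180,0,130]); s=snap('wrist','w1.png'); print(r.sense()['clock'],-np.array(s['R']).T@s['t'],s['fx'])
print(proj(s,[[.4828,.355,.211],[.494,.211,.086],[.64,.021,.058]]))
r.reach([.60,.03,.48],[180,0,90]); s2=snap('wrist','w2.png'); print(r.sense()['clock'],-np.array(s2['R']).T@s2['t'])
print(proj(s2,[[.641,.02,.19],[.64,.021,.058]]))
cv2.imwrite('pics/w12.png',np.vstack([s['frame'],s2['frame']])[::1,:,::-1])
cv2.imwrite('pics/w1b.png',cv2.resize(s['frame'],(800,600),interpolation=2)[:,:,::-1])
cv2.imwrite('pics/w2b.png',cv2.resize(s2['frame'],(800,600),interpolation=2)[:,:,::-1])
E
```

```text
[0.5329 0.4197 0.026 ]
[0.5638 0.1576 0.026 ]
[0.45   0.1434 0.026 ]
[0.4178 0.4057 0.026 ]
1.8333 [0.40779708 0.33208271 0.49954203] 321.200060980542
[[336.3374547  132.91514298]
 [246.5859826  209.66456427]
 [241.83332678 337.78532247]]
2.9667 [0.59920016 0.11130973 0.46051283]
[[301.53205927 203.78623583]
 [286.45744251 170.06749044]]
```

View pics/w1b.png

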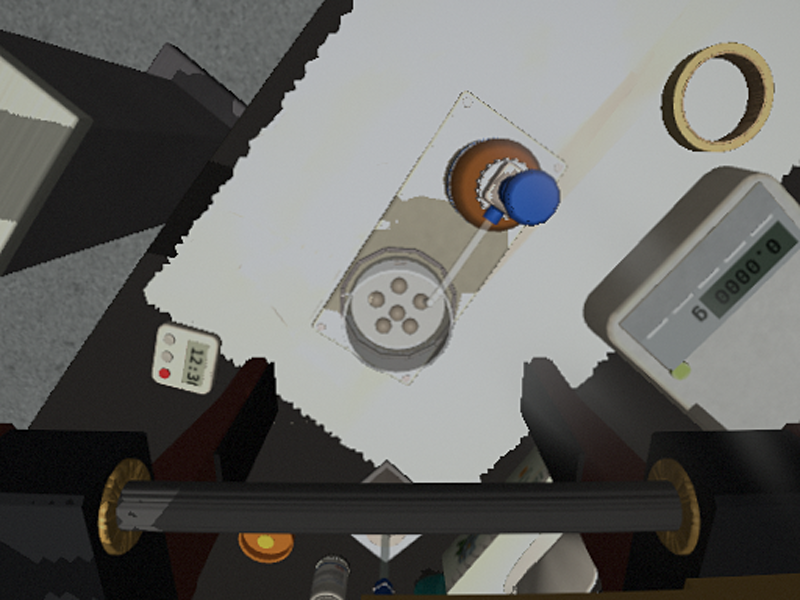

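View pics/w2b.png

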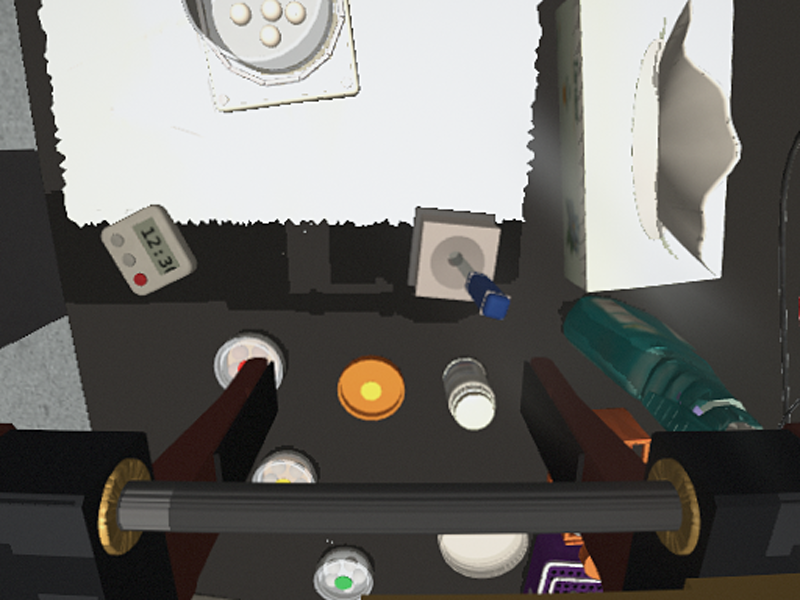

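```bash
python3 - <<'E'
from h import *
a=load('w1.png');b=load('w2.png');k=.64
print('plunger',px(a,np.array([529,198])*k,.211))
C=np.array([px(a,np.array(c)*k,.026) for c in [(466,92),(567,165),(408,384),(312,325)]]);print(C.round(4),C.mean(0), [np.linalg.norm(C[i]-C[(i+1)%4]).round(4) for i in range(4)])
for c in [(400,286),(376,299),(420,302),(397,312),(383,325),(409,326)]: print('bead',px(a,np.array(c)*k,.038).round(4))
print('hole',px(b,np.array([457,261])*k,.058))
for z in(.188,.193): print('rodtop',px(b,np.array([495,306])*k,z))
B=np.array([px(b,np.array(c)*k,.058) for c in [(500,228),(492,301),(416,297),(423,221)]]);print(B.round(4),B.mean(0), [np.linalg.norm(B[i]-B[(i+1)%4]).round(4) for i in range(4)])
print('beadsw2',[px(b,np.array(c)*k,.038).round(4) for c in [(241,14),(271,9),(295,13),(270,36)]])
for n,c in [('red',(250,366)),('green',(343,583))]: print(n,px(b,np.array(c)*k,.024).round(4))
c=b['frame'][125:215,250:340];d=a['frame'][140:260,190:310]
cv2.imwrite('pics/c3.png',np.hstack([cv2.resize(c,(400,400),interpolation=2),cv2.resize(d,(400,400),interpolation=2)])[:,:,::-1])
E
```

```text
plunger [0.4805129  0.36021478 0.211     ]
[[0.4202 0.4088 0.026 ]
 [0.533  0.4226 0.026 ]
 [0.5642 0.1608 0.026 ]
 [0.4486 0.1482 0.026 ]] [0.49152348 0.28510614 0.026     ] [np.float64(0.1136), np.float64(0.2637), np.float64(0.1163), np.float64(0.2622)]
bead [0.4879 0.2383 0.038 ]
bead [0.4786 0.2136 0.038 ]
bead [0.5128 0.2385 0.038 ]
bead [0.5024 0.2166 0.038 ]
bead [0.5006 0.1976 0.038 ]
bead [0.5206 0.2131 0.038 ]
hole [0.64758898 0.02498476 0.058     ]
rodtop [0.65460001 0.02681395 0.188     ]
rodtop [0.65358355 0.02836426 0.193     ]
[[ 0.6813  0.0522  0.058 ]
 [ 0.6782 -0.0091  0.058 ]
 [ 0.6144 -0.0058  0.058 ]
 [ 0.6192  0.0575  0.058 ]] [0.64829297 0.02371027 0.058     ] [np.float64(0.0614), np.float64(0.0639), np.float64(0.0635), np.float64(0.0623)]
beadsw2 [array([0.4789, 0.2133, 0.038 ]), array([0.5022, 0.2165, 0.038 ]), array([0.5204, 0.2135, 0.038 ]), array([0.5004, 0.1974, 0.038 ])]
red [ 0.4589 -0.0843  0.024 ]
green [ 0.5386 -0.349   0.024 ]
```

View pics/c3.png

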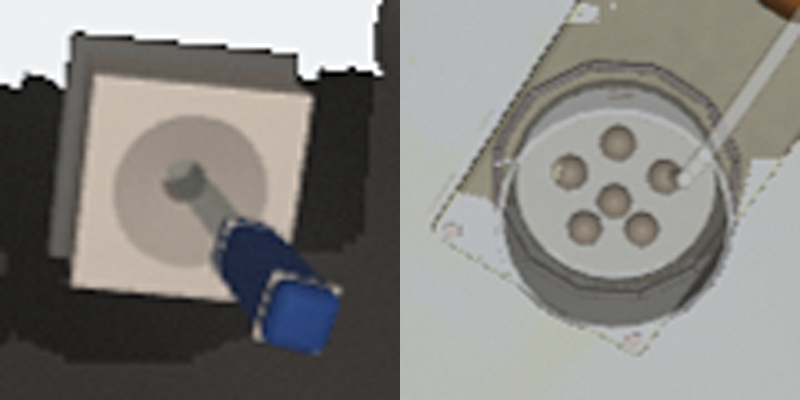

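Measurements agree: the base is about 120x270 mm with yaw about 6.5°, the block is 62 mm, and the beaker centre is near (0.4995, 0.221). Next: press the plunger.

```bash
python3 - <<'E'
from h import *
r.grab(20)
r.reach([.4815,.359,.43],[180,0,166]); r.wait(.3); f0=r.sense()['contact_force'][2]
r.servo_line([.4815,.359,.399],speed=.06)
z=.399
while z>.362:
    z-=.0015; r.servo_line([.4815,.359,z],speed=.03); s=r.sense(); f=s['contact_force'][2]-f0
    print(round(z-.182,4),(s['tcp_pos'][2]-.182).round(4),f.round(1))
    if f>22: break
r.wait(.5); s=r.sense();print(s['tcp_pos'],s['contact_force']-[0,0,f0])
r.servo_line([.4815,.359,.41],speed=.05); r.servo_line([.4815,.359,.45],speed=.15); print(r.sense()['clock'])
E
```

```text
0.2155 0.2158 -0.6
0.214 0.2139 -0.2
0.2125 0.2123 -0.1
0.211 0.2113 0.5
0.2095 0.2097 2.1
0.208 0.2081 2.9
0.2065 0.2065 2.9
0.205 0.205 3.7
0.2035 0.2035 3.5
0.202 0.202 4.1
0.2005 0.2006 4.1
0.199 0.1993 4.9
0.1975 0.1979 4.8
0.196 0.1965 5.9
0.1945 0.1951 6.4
0.193 0.1938 6.7
0.1915 0.1924 6.3
0.19 0.1913 8.0
0.1885 0.1912 12.6
0.187 0.1912 16.9
0.1855 0.1911 21.3
0.184 0.191 26.1
[0.4807082  0.35847814 0.37301742] [-5.91219319 -4.41090921 27.16957972]
14.05
```

The plunger hit its stop, with force rising sharply at 0.191. Now the rod.

```bash
python3 - <<'E'
from h import *
r.let_go()
R=[180,0,168]
r.reach([.6525,.0275,.43],R); r.servo_line([.6525,.0275,.331],speed=.12); r.wait(.2); f0=r.sense()['contact_force']
r.grab(45); s=r.sense(); print(s['opening'],s['contact_force']-f0,s['torque'],s['tcp_pos'],s['clock'])
r.servo_line([.6525,.0275,.345],speed=.05);print(r.sense()['contact_force']-f0)
r.servo_line([.6525,.0275,.43],speed=.12); r.wait(.2);s=r.sense(); print(s['opening'],s['contact_force']-f0,s['tcp_pos'])
a=snap('side','s2.png'); b=snap('wrist','w3.png')
p=proj(a,[[.6525,.0275,.1],[.6525,.0275,.26]]);print(p)
u,v=p.mean(0).astype(int); c=a['frame'][v-75:v+75,u-50:u+50]
cv2.imwrite('pics/c4.png',np.hstack([cv2.resize(c,(400,600),interpolation=2),cv2.resize(b['frame'][:,96:352],(400,600),interpolation=2)])[:,:,::-1]); print(u,v)
# predicted vertical rod in side & wrist
tip=.43-.163-.16+0
for n,s_ in(('side',a),('wrist',b)): print(n,proj(s_,[[.6525,.0275,tip+h] for h in(0,.12,.185)]).round(1).tolist())
E
```

```text
0.01369430140140769 [-3.06883626 -4.24691534  0.64992781] [-1.22106736  0.70059663 -0.00562812] [0.65226533 0.02669414 0.33096923] 19.1333
[-4.673968   -6.70190893  0.40149668]
0.013396201987002783 [-0.45838336 -1.19110032 -0.74601393] [0.65257738 0.02754454 0.42876791]
[[300.41480462 208.00744939]
 [303.71784364 153.60963337]]
302 180
side [[300.6, 205.8], [303.0, 165.3], [304.4, 142.0]]
wrist [[255.4, 183.3], [255.3, 233.5], [255.3, 295.8]]
```

View pics/c4.png

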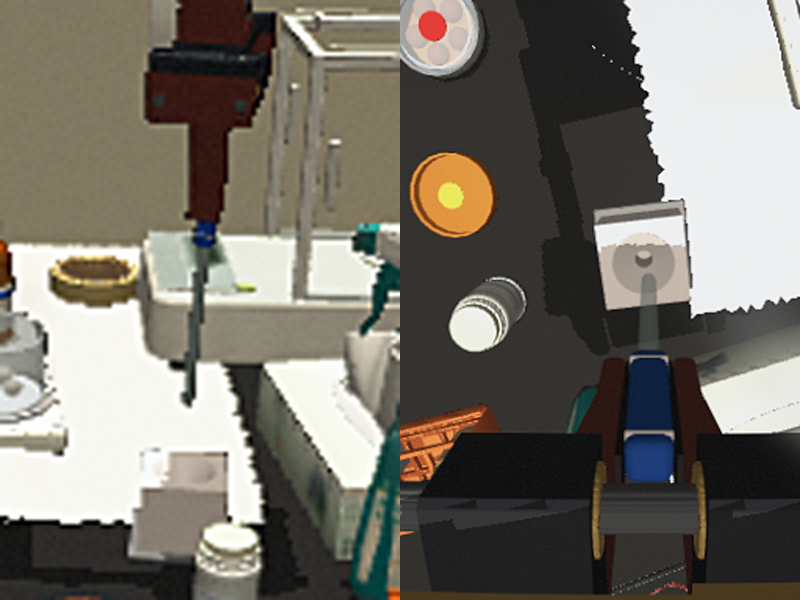

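```bash
python3 - <<'E'
from h import *
a=load('s2.png');b=load('w3.png')
for z in(.102,.107,.112): print(z,px(b,(256,176),z))
# side ray at y=.0275
for uv in[(299,205.5)]:
    for z in(.10,.105,.11): print(px(a,uv,z))
print('hole from w3',px(b,((645-400)/1.5625+96,263/1.5625),.058))
E
```

```text
0.102 [0.64666246 0.02935037 0.102     ]
0.107 [0.64547667 0.02959256 0.107     ]
0.112 [0.64429088 0.02983475 0.112     ]
[0.64999011 0.04488928 0.1       ]
[0.64874087 0.03360886 0.105     ]
[0.64749163 0.02232845 0.11      ]
hole from w3 [0.64774645 0.02554664 0.058     ]
```

```bash
cat >> h.py <<'E'
OFF=np.array([-.006,.0012]); BC=np.array([.4995,.221])
def tip(p,z,speed=.05): r.servo_line([p[0]-OFF[0],p[1]-OFF[1],z+.323],speed=speed)
def pol(R,a): return BC+R*np.array([np.cos(np.radians(a)),np.sin(np.radians(a))])
E
python3 - <<'E'
from h import *
p=r.sense()['tcp_pos']
r.servo_line([p[0],p[1],.475],speed=.15)
tip(pol(32,235)*0+BC+.032*np.array([np.cos(np.radians(235)),np.sin(np.radians(235))]),.15,.15)
r.wait(.2); f0=r.sense()['contact_force']
P=lambda R,a: pol(R/1000,a)
tip(P(32,235),.07,.1); tip(P(32,235),.034,.05); print('down',(r.sense()['contact_force']-f0).round(1),r.sense()['clock'])
path=[(28,245)]+[(23,260+30*i) for i in range(17)]+[(12,770+45*i) for i in range(10)]+[(8,30),(18,30),(8,210),(18,210),(5,210),(18,300),(5,120),(18,120)]+[(21,90-30*i) for i in range(13)]
shr=0;prev=P(32,235);log=[]
for R,a in path:
    q=P(max(R-shr,0),a); tip(q,.034,.06); s=r.sense(); f=np.linalg.norm((s['contact_force']-f0)[:2]); log.append(round(float(f),1))
    if f>9: tip(prev,.034,.05); shr=min(shr+4,10)
    else: shr=max(0,shr-2); prev=q
print(log,r.sense()['opening'],r.sense()['clock'])
tip(prev,.15,.12); s=snap('wrist','w4.png'); t=snap('top','t4.png'); print(r.sense()['clock'],proj(s,[[*BC,.038]]))
u,v=proj(t,[[*BC,.038]])[0].astype(int)
cv2.imwrite('pics/c5.png',np.hstack([s['frame'][:,:400],cv2.resize(t['frame'][v-30:v+30,u-30:u+30],(384,384),interpolation=2)])[:,:,::-1])
E
```

```text
down [ 0.6  1.5 -0.3] 24.9083
[0.7, 2.4, 1.3, 0.6, 1.3, 1.0, 1.2, 0.7, 1.1, 0.9, 1.0, 1.4, 0.4, 1.8, 1.4, 2.1, 0.3, 0.6, 1.0, 0.8, 1.5, 1.2, 1.2, 0.9, 0.5, 1.0, 1.5, 0.7, 1.3, 1.0, 1.2, 1.5, 0.8, 1.0, 1.4, 0.5, 1.4, 1.0, 1.5, 0.0, 0.3, 1.4, 0.7, 1.0, 0.5, 1.0, 0.8, 0.7, 1.0] 0.013497057479674366 41.75
42.9667 [[239.84038893 159.8433337 ]]
```

View pics/c5.png

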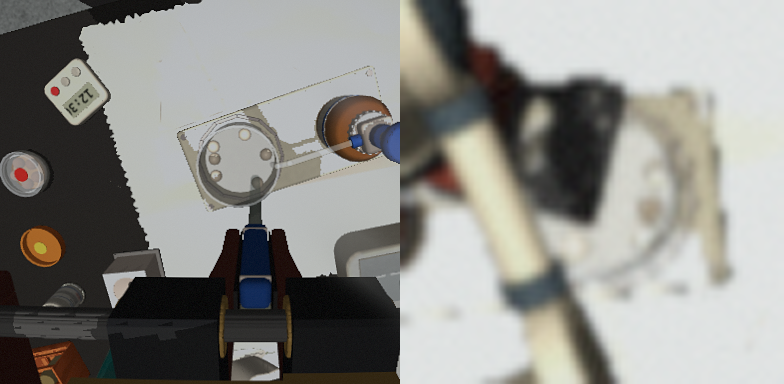

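The wrist view shows beads at (245,134), (214,147), (214,159), (216,175) and (266,154). The sixth is probably behind the rod tip at (258,182).

```bash
python3 - <<'E'
from h import *
s=load('w4.png')
o=np.array([[.4879,.2383],[.4786,.2136],[.5128,.2385],[.5024,.2166],[.5006,.1976],[.5206,.2131]])
n=np.array([px(s,c,.038)[:2] for c in [(245,134),(214,147),(214,159),(216,175),(266,154),(258,182)]])
print((n-BC).round(4).tolist()); print(np.linalg.norm(o[:,None]-n[None],axis=2).round(3))
p=r.sense()['tcp_pos']; r.servo_line(p+[-.03,-.07,.0],speed=.15)
s=snap('wrist','w5.png'); u,v=proj(s,[[*BC,.038]])[0].astype(int);print(u,v)
c=s['frame'][max(0,v-50):v+50,u-60:u+60]; cv2.imwrite('pics/c6.png',cv2.resize(c,None,fx=4,fy=4,interpolation=2)[:,:,::-1]);print(r.sense()['clock'],r.sense()['tcp_pos'],max(0,v-50),u-60)
E
```

```text
[[-0.0313, 0.0138], [-0.0234, -0.029], [-0.0081, -0.0328], [0.0133, -0.0354], [-0.0005, 0.0349], [0.0342, 0.0171]]
[[0.02  0.048 0.05  0.058 0.021 0.046]
 [0.024 0.022 0.028 0.044 0.047 0.06 ]
 [0.045 0.059 0.055 0.053 0.022 0.021]
 [0.039 0.036 0.03  0.033 0.039 0.038]
 [0.049 0.025 0.013 0.017 0.058 0.052]
 [0.057 0.049 0.038 0.029 0.048 0.028]]
296 170
43.675 [0.4757724  0.17127947 0.47163426] 120 236
```

View pics/c6.png

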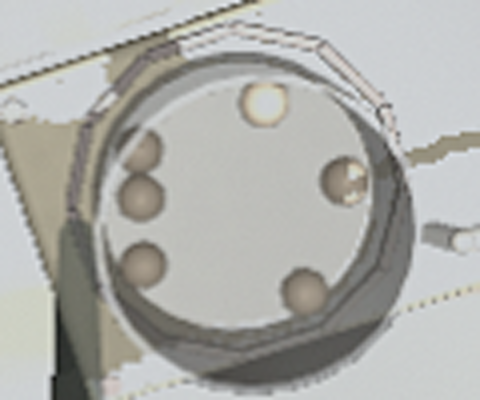

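All six beads are inside, each at least 13 mm from any of the starting spots. Now the rod goes back.

```bash
python3 - <<'E'
from h import *
x,y=.653,.0255
r.servo_line([x,y,.475],speed=.15); r.servo_line([x,y,.41],speed=.12); r.wait(.2); f0=r.sense()['contact_force']
z=.41
while z>.3325:
    z-=.005 if z>.337 else .0015
    r.servo_line([x,y,z],speed=.05); f=r.sense()['contact_force']-f0
    if np.linalg.norm(f)>3: print(round(z,4),f.round(1))
    if f[2]>12 or np.linalg.norm(f)>20: print('stop'); break
print(r.sense()['tcp_pos'],r.sense()['clock'])
r.let_go(); r.servo_line([x,y,.43],speed=.12)
s=snap('wrist','w6.png'); t=snap('side','s6.png')
u,v=proj(t,[[.65,.026,.1]])[0].astype(int)
c=t['frame'][v-60:v+40,u-40:u+40]
cv2.imwrite('pics/c7.png',np.hstack([cv2.resize(c,(307,384),interpolation=2),s['frame'][:,:420]])[:,:,::-1]);print(r.sense()['clock'])
E
```

```text
0.335 [-1.7 -2.2 -1.3]
0.3335 [-2.8 -2.6 -0.1]
0.332 [-3.8 -1.7  0.8]
[0.65285522 0.02535375 0.33227988] 50.5
52.775
```

View pics/c7.png

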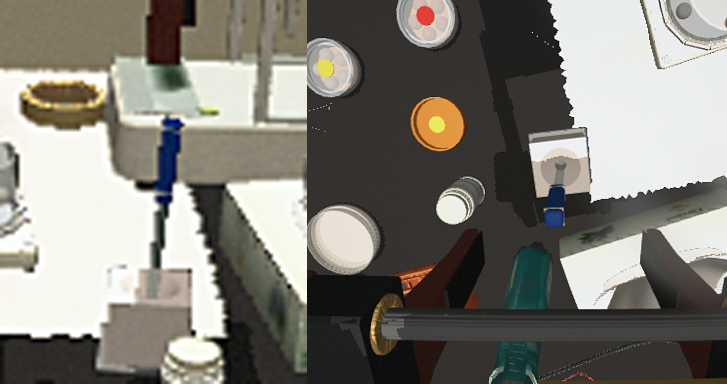

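The rod stands in the block. Next, a lid-airing routine, starting with green.

```bash
cat >> h.py <<'E'
from scipy.spatial.transform import Rotation as Ro
HUE={'green':(45,85),'yellow':(22,35),'red':(170,8)}
def dot(s,name,guess,z=.024):
    h=cv2.cvtColor(s['frame'],cv2.COLOR_RGB2HSV); lo,hi=HUE[name]; H=h[:,:,0]
    m=((H>=lo)&(H<=hi)) if lo<hi else ((H>=lo)|(H<=hi))
    m=(m&(h[:,:,1]>140)&(h[:,:,2]>100)).astype(np.uint8)
    n,_,st,c=cv2.connectedComponentsWithStats(m)
    L=[(np.linalg.norm(px(s,c[i],z)[:2]-guess),px(s,c[i],z)[:2],int(st[i,4]),c[i].round(1),st[i,2:4]) for i in range(1,n) if st[i,4]>40]
    L=[l for l in L if l[0]<.075]; L.sort(key=lambda l:l[0]); return L
def air(name,g,sgn,tilt=15):
    g=np.array(g,float); az=np.degrees(np.arctan2(g[1],g[0])); yaw=az+(180 if sgn<0 else 0); yaw=(yaw+180)%360-180
    r.reach([*g,.38],[180,0,yaw]); r.wait(.1); s=snap('wrist','air_%s.png'%name); L=dot(s,name,g)
    print(name,[(l[1].round(4),l[2],l[3],l[4]) for l in L]); c=L[0][1]
    u,v=L[0][3].astype(int); f=s['frame']; cv2.imwrite('pics/air_%s_c.png'%name,cv2.resize(f[max(0,v-60):v+60,max(0,u-60):u+60],(480,480),interpolation=2)[:,:,::-1])
    # refine from nearer
    r.servo_line([*c,.30],speed=.15); s=snap('wrist'); L=dot(s,name,c); print('near',L[0][1].round(4),L[0][2:]); c=L[0][1]
    R0=Ro.from_euler('xyz',[180,0,yaw],degrees=True); x=R0.apply([1,0,0]); a=np.cross(x,[0,0,1]); p0=np.array([*c,.190]); P=np.array([*c,.011])-.033*x
    def pose(th,dz): 
        Rt=Ro.from_rotvec(a*np.radians(th)); return P+Rt.apply(p0-P)+[0,0,dz],(Rt*R0).as_euler('xyz',degrees=True)
    seq=[(4,0),(8,0),(12,0),(tilt,0),(tilt,.008),(tilt,.016)]
    for q in seq:
        if r.inverse_kinematics(*pose(*q)) is None: print('IK none',q); return
    r.servo_line([*c,.215],speed=.12); r.servo_line(p0,speed=.05); r.wait(.2); f0=r.sense()['contact_force']
    r.grab(15); q=r.sense(); print('grip',q['opening'].round(4),(q['contact_force']-f0).round(1))
    if abs(q['opening']-.066)>.004: print('bad grip'); return
    for w in seq: r.servo_line(*pose(*w),speed=.04)
    r.wait(2.0); a0=snap('side','air_%s_side.png'%name); 
    r.wait(3.0); print('held',r.sense()['opening'].round(4),r.sense()['clock'])
    for w in seq[::-1][1:]+[(0,0.0)]: r.servo_line(*pose(*w),speed=.04)
    r.wait(.2); print('down',(r.sense()['contact_force']-f0).round(1))
    r.let_go(); r.servo_line([*c,.30],speed=.15); s=snap('wrist','after_%s.png'%name); L=dot(s,name,c); print('after',L[0][1].round(4),r.sense()['clock'])
    u,v=proj(a0,[[*c,.02]])[0].astype(int); w=proj(s,[[*c,.02]])[0].astype(int)
    A=a0['frame'][v-45:v+30,u-40:u+35]; B=s['frame'][max(0,w[1]-75):w[1]+75,w[0]-75:w[0]+75]
    cv2.imwrite('pics/chk_%s.png'%name,np.hstack([cv2.resize(A,(390,390),interpolation=2),cv2.resize(B,(390,390),interpolation=2)])[:,:,::-1])
E
python3 - <<'E'
from h import *
r.servo_line([.6,-.03,.43],speed=.2)
air('green',(.539,-.3485),-1)
E
```

```text
green [(array([ 0.5538, -0.3598]), 205, array([252.4, 190.8]), array([16, 16], dtype=int32))]
near [ 0.5538 -0.3597] (367, array([255.4, 196.1]), array([22, 21], dtype=int32))Traceback (most recent call last):
  File "<stdin>", line 3, in <module>
  File "h.py", line 43, in air
    r.grab(15); q=r.sense(); print('grip',q['opening'].round(4),(q['contact_force']-f0).round(1))
                                          ^^^^^^^^^^^^^^^^^^
AttributeError: 'float' object has no attribute 'round'
```

```bash
ls -la pics | grep green
```

```text
-rw-r--r-- 1 agent agent 286738 Dec  4 07:20 air_green.png
-rw-r--r-- 1 agent agent 591922 Dec  4 07:20 air_green.png.npz
-rw-r--r-- 1 agent agent 208496 Dec  4 07:20 air_green_c.png
```

Green was knocked about 19 mm aside, which both readings show, and it is now gripped. I'll fix the print bug and carry on from this grip.

```bash
python3 - <<'E'
t=open('h.py').read()
t=t.replace("q['opening'].round(4)","round(q['opening'],4)").replace("r.sense()['opening'].round(4)","round(r.sense()['opening'],4)")
open('h.py','w').write(t)
# resume variant: skip the approach
i=t.index("def air"); b=t[i:].replace("def air(name,g,sgn,tilt=15)","def air_resume(name,g,sgn,c,tilt=15)")
L=b.split('\n'); L=[l for l in L if not any(k in l for k in ["r.reach([*g","print(name","u,v=L[0][3]","# refine","r.servo_line([*c,.30],speed=.15); s=snap('wrist'); L"])]
b='\n'.join(L).replace("r.servo_line([*c,.215],speed=.12); r.servo_line(p0,speed=.05); r.wait(.2); ","").replace("r.grab(15); ","").replace("p0=np.array","c=np.array(c); p0=np.array")
open('h2.py','w').write("from h import *\n"+b)
E
cat h2.py | head -12
python3 - <<'E'
from h2 import *
q=r.sense(); print(q['opening'],q['tcp_pos'],q['orientation'],q['clock'])
if abs(q['opening']-.066)<.004: air_resume('green',(.539,-.3485),-1,(.5538,-.3597))
E
```

```text
from h import *
def air_resume(name,g,sgn,c,tilt=15):
    g=np.array(g,float); az=np.degrees(np.arctan2(g[1],g[0])); yaw=az+(180 if sgn<0 else 0); yaw=(yaw+180)%360-180
    R0=Ro.from_euler('xyz',[180,0,yaw],degrees=True); x=R0.apply([1,0,0]); a=np.cross(x,[0,0,1]); c=np.array(c); p0=np.array([*c,.190]); P=np.array([*c,.011])-.033*x
    def pose(th,dz): 
        Rt=Ro.from_rotvec(a*np.radians(th)); return P+Rt.apply(p0-P)+[0,0,dz],(Rt*R0).as_euler('xyz',degrees=True)
    seq=[(4,0),(8,0),(12,0),(tilt,0),(tilt,.008),(tilt,.016)]
    for q in seq:
        if r.inverse_kinematics(*pose(*q)) is None: print('IK none',q); return
    f0=r.sense()['contact_force']
    q=r.sense(); print('grip',round(q['opening'],4),(q['contact_force']-f0).round(1))
    if abs(q['opening']-.066)>.004: print('bad grip'); return
0.06609462147899246 [ 0.55381705 -0.35971854  0.19012102] [1.79999988e+02 7.55627535e-03 1.47114554e+02] 57.6417
grip 0.0661 [0. 0. 0.]
held 0.0659 65.1833
down [-0.6  0.4  1.9]
after [ 0.5537 -0.3601] 69.3583
```

View pics/chk_green.png

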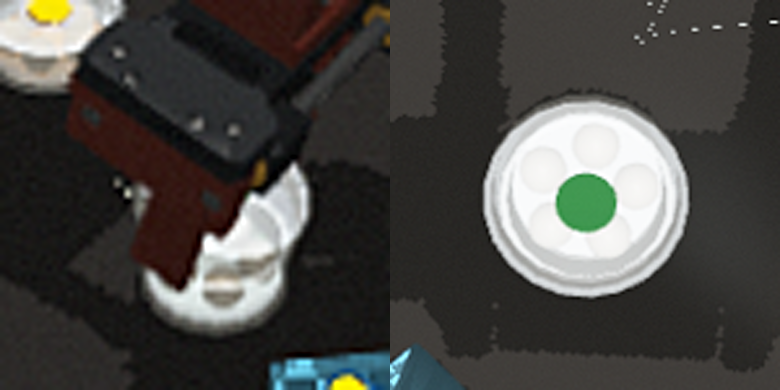

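The green lid slanted over its dish and is seated flat and concentric again. Now yellow.

```bash
python3 - <<'E'
from h import *
air('yellow',(.482,-.220),-1)
E
```

```text
yellow [(array([ 0.4811, -0.219 ]), 235, array([256.6, 174.1]), array([18, 17], dtype=int32))]
near [ 0.481 -0.219] (385, array([255.7, 196.1]), array([23, 22], dtype=int32))
grip 0.0664 [-0.2  0.8  0.7]
held 0.0666 80.7083
down [-0.6  1.3  1.1]
after [ 0.4809 -0.2194] 84.875
```

View pics/chk_yellow.png

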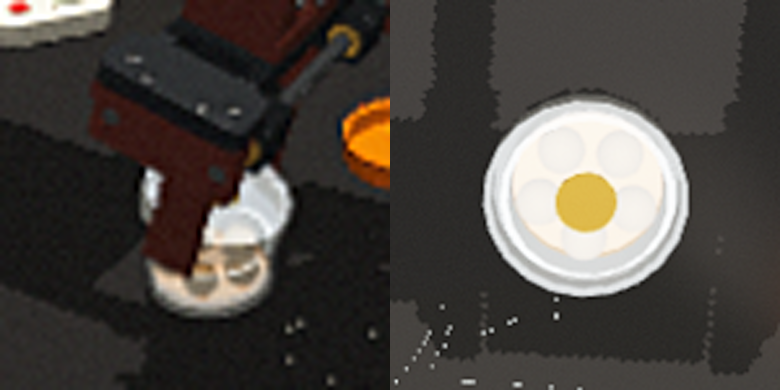

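Yellow is seated concentrically. Now red.

```bash
python3 - <<'E'
from h import *
air('red',(.458,-.087),-1)
r.servo_line([.46,-.09,.42],speed=.2); r.reach([.33,.35,.42],[180,0,137]); r.wait(.3)
t=snap('top','t9.png'); s=snap('side','s9.png')
for n,g in(('green',(.5538,-.36)),('yellow',(.481,-.2194)),('red',(.458,-.087))):
    print(n,[ (l[1].round(4),l[2]) for l in dot(t,n,g)],[ (l[1].round(4),l[2]) for l in dot(s,n,g)])
c=cv2.imread('pics/chk_red.png'); f=cv2.resize(s['frame'][120:350,130:360],(390,390),interpolation=2)[:,:,::-1]
cv2.imwrite('pics/fin.png',cv2.resize(np.hstack([cv2.resize(c,(780,390))[:,:390]*1,c[:,390:]]),(400,200))) 
g=cv2.resize(t['frame'][140:270,130:370],(800,433),interpolation=2)[:,:,::-1]
cv2.imwrite('pics/fin.png',np.vstack([np.hstack([cv2.resize(c,(400,200)),np.zeros((200,400,3),np.uint8)]),g])[:600])
o=np.full((600,800,3),0,np.uint8); o[:200,:400]=cv2.resize(c,(400,200)); o[200:,:400]=cv2.resize(f,(400,400)); o[:216,400:]=cv2.resize(g,(400,216)); cv2.imwrite('pics/fin.png',o); print(r.sense()['clock'])
E
```

```text
red [(array([ 0.4562, -0.087 ]), 238, array([256.1, 174.2]), array([17, 17], dtype=int32))]
near [ 0.4563 -0.0869] (400, array([255.9, 196.5]), array([23, 22], dtype=int32))
grip 0.0647 [-0.9  1.4  0.1]
held 0.0654 96.1583
down [-1.8  1.7  1. ]
after [ 0.4563 -0.0872] 100.35
green [] [(array([ 0.5536, -0.3598]), 45)]
yellow [] []
red [] []
103.1833
```

View pics/fin.png

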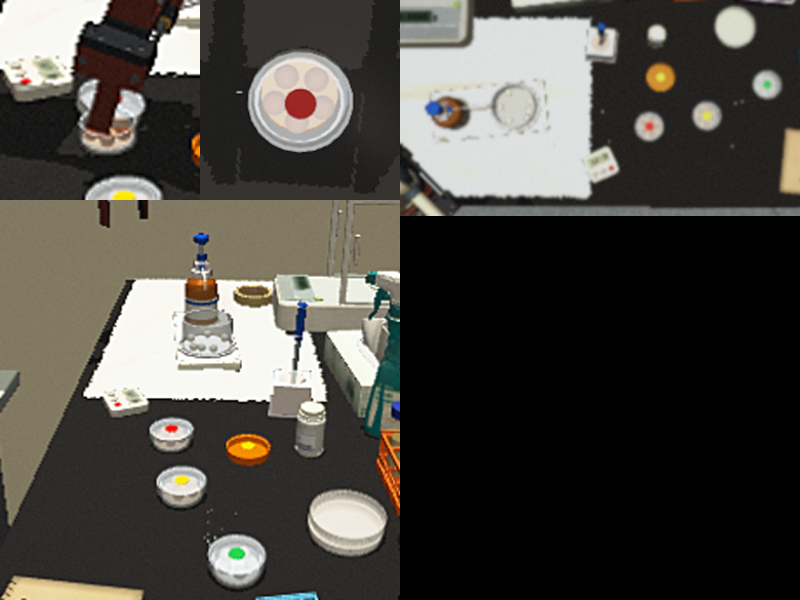

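All three dishes are covered and concentric, the rod stands in its block, the beads are in the beaker, and the bystanders haven't moved. The arm is clear, so I'm handing in.

```bash
python3 -c "
from station import r
print(r.hand_in())"
```

```text
the job is handed in; nothing more can be done
None
```

The whole job was done in the order asked, and I handed it in at about 103 s; the hand-in gives no verdict.

- **Dose:** I pressed the plunger to its stop. It stopped moving at 0.191 m while the force climbed to about 27 N.
- **Stirring:** The side force at each step stayed under 2.5 N. Afterwards all six beads were in the beaker, each at least 13 mm from every starting bead position. The rod is back in its block.
- **Airing:** The green, yellow and red lids were each raised one edge first, held at about 15° for about five seconds, then lowered. The near view after each showed the lid flat and concentric, within 0.5 mm of where I took hold of it.
- **Knocked dish:** The green dish had been knocked about 19 mm aside before I reached it. I found it again with the wrist camera and aired it where it stood. A fault in my script stopped it just after the grip, and I carried on from that same grip.
- **Final check:** The last side and top pictures show everything in place, with the timer and the white bottle where they were. My automatic dot check found only the green dot in the side view. The dots were too small in those two pictures, so I checked the yellow and red dishes by eye.

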